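Find the tired spring tongue on the shaker and mark its station

TASK

Check the three spring tongues on the shaker in turn, starting at the robot's left and ending at its right: press the button in the middle of each with about 8 N for a good second and see how far it gives; more than 15 N on a tongue at any time would spoil it. One tongue is tired and gives more than twice as far as the others: take the heavy flask ring off its parking block and set it gently down over the stud of that tongue, so that it lies flat on the tongue and marks the station out of use. Let go of it and leave everything else where it stands.

Things in the scene. Friction and masses are not known exactly. Their poses are not given: they have to be found in the camera images.
- shaker: Laboratory shaker, fixed: white housing under an aluminium platform 270 x 330 mm, its top 60 mm above the table. Origin: under its middle, on the table. x axis away from the robot, y to the robot's left at yaw 0 (yaw varies by 0.2 rad). On it stand three rack stations that look alike, in a row along its y, 100 mm apart; their order varies.
- station_a: Rack station fixed on the shaker, axes parallel to the shaker's: dark steel plate 180 x 70 x 6 mm; at x = -72 mm a dark clamp block, top 50 mm up, holding the spring tongue, which sticks out towards +x; at x = +78 mm a low grey end stop, top 16 mm up. Origin: middle of the plate's underside (heights from there).
- station_b: Rack station fixed on the shaker, axes parallel to the shaker's: dark steel plate 180 x 70 x 6 mm; at x = -72 mm a dark clamp block, top 50 mm up, holding the spring tongue, which sticks out towards +x; at x = +78 mm a low grey end stop, top 16 mm up. Origin: middle of the plate's underside (heights from there).
- station_c: Rack station fixed on the shaker, axes parallel to the shaker's: dark steel plate 180 x 70 x 6 mm; at x = -72 mm a dark clamp block, top 50 mm up, holding the spring tongue, which sticks out towards +x; at x = +78 mm a low grey end stop, top 16 mm up. Origin: middle of the plate's underside (heights from there).
- press_a (a point): Top centre of the round steel press button, 20 mm across, 5 mm high, on the middle of tongue_a, 50 mm from where it bends. It goes down with the tongue. Pressed here a sound tongue gives 2 to 3 mm at 8 N (3 to 4 N/mm), a tired one 6 to 7 mm (about 1.2 N/mm); all spring back. Room for 14 mm of travel.
- press_b (a point): Top centre of the round steel press button, 20 mm across, 5 mm high, on the middle of tongue_b, 50 mm from where it bends. It goes down with the tongue. Pressed here a sound tongue gives 2 to 3 mm at 8 N (3 to 4 N/mm), a tired one 6 to 7 mm (about 1.2 N/mm); all spring back. Room for 14 mm of travel.
- press_c (a point): Top centre of the round steel press button, 20 mm across, 5 mm high, on the middle of tongue_c, 50 mm from where it bends. It goes down with the tongue. Pressed here a sound tongue gives 2 to 3 mm at 8 N (3 to 4 N/mm), a tired one 6 to 7 mm (about 1.2 N/mm); all spring back. Room for 14 mm of travel.
- stud_a (a point): Foot of the round steel stud, 10 mm across and 20 mm high, that stands on tongue_a near its free end, 86 mm from where it bends: centre of the stud on the tongue's top face. It moves with the tongue.
- stud_b (a point): Foot of the round steel stud, 10 mm across and 20 mm high, that stands on tongue_b near its free end, 86 mm from where it bends: centre of the stud on the tongue's top face. It moves with the tongue.
- stud_c (a point): Foot of the round steel stud, 10 mm across and 20 mm high, that stands on tongue_c near its free end, 86 mm from where it bends: centre of the stud on the tongue's top face. It moves with the tongue.
- park (a point): Foot (centre, on the block's top face) of the stud, 10 mm across and 20 mm high, on the parking block: a white block 70 x 70 x 20 mm fixed on the table to the right of the shaker.
- ring: Dark lead flask ring, loose, about 250 g, lying flat over the parking block's stud: 44 mm outside, 15 mm hole, 18 mm high. Origin: centre of its underside, in the hole; z along its axis. Over a tired tongue's stud it makes the tongue sag by 0.06 to 0.09 rad (5 to 8 mm at the stud), over a sound one by 0.02 to 0.035 rad.
- vial: Small amber capped vial, 24 mm across, 42 mm high, standing on the shaker platform. Not part of the job. Origin: centre of its underside.
- jar: Glass jar with a lid, 56 mm across, 70 mm high. Not part of the job. Origin: centre of its underside.
- tip_box: Box of tips, 120 x 85 x 55 mm. Not part of the job. Origin: centre of its underside.
- tube_rack: Tube rack with capped tubes, 110 x 200 mm, about 100 mm high. Not part of the job. Origin: centre of its underside.
- foam_block: Rectangular block rack, 70 x 160 x 60 mm. Not part of the job. Origin: centre of its underside.
- wash_bottle: White wash bottle, 72 mm across, 190 mm high. Not part of the job. Origin: centre of its underside.
- spatula: Lab spatula lying flat, 140 mm long. Not part of the job. Origin: centre of its underside, near the middle of its length.
- tongue_a: Springy flat steel tongue of station_a with its button and stud: 22 mm wide, 3 mm thick, 100 mm free length, level at rest, its top 46 mm above the plate's underside. One of the three, not known beforehand, is tired and looks like the others. Origin: where it bends, at the clamp block (x = -57 mm in the station, mid-thickness); x runs to its free end.
- tongue_b: Springy flat steel tongue of station_b with its button and stud: 22 mm wide, 3 mm thick, 100 mm free length, level at rest, its top 46 mm above the plate's underside. One of the three, not known beforehand, is tired and looks like the others. Origin: where it bends, at the clamp block (x = -57 mm in the station, mid-thickness); x runs to its free end.
- tongue_c: Springy flat steel tongue of station_c with its button and stud: 22 mm wide, 3 mm thick, 100 mm free length, level at rest, its top 46 mm above the plate's underside. One of the three, not known beforehand, is tired and looks like the others. Origin: where it bends, at the clamp block (x = -57 mm in the station, mid-thickness); x runs to its free end.
Things that resemble listed ones, but are neither listed nor needed, are in the scene too. Leave any turquoise look-alike of the ring alone. What is shaped like the part that bears park but orange or red is not meant.

How it is judged (in metres and radians):
On the way, in this order (a step that is already met when the one before it is completed fails the run):
1. the left tongue's button (seen from the robot) is pressed with 5.5 to 11 N for 0.4 s (((y of station_a in the frame of shaker above 0.05 m and contact force between anything else and tongue_a_c1 between 5.5 and 11 N) or (y of station_b in the frame of shaker above 0.05 m and contact force between anything else and tongue_b_c1 between 5.5 and 11 N) or (y of station_c in the frame of shaker above 0.05 m and contact force between anything else and tongue_c_c1 between 5.5 and 11 N))), for 0.4 s.
2. the middle tongue's button (seen from the robot) is pressed with 5.5 to 11 N for 0.4 s (((y of station_a in the frame of shaker between -0.05 and 0.05 m and contact force between anything else and tongue_a_c1 between 5.5 and 11 N) or (y of station_b in the frame of shaker between -0.05 and 0.05 m and contact force between anything else and tongue_b_c1 between 5.5 and 11 N) or (y of station_c in the frame of shaker between -0.05 and 0.05 m and contact force between anything else and tongue_c_c1 between 5.5 and 11 N))), for 0.4 s.
3. the right tongue's button (seen from the robot) is pressed with 5.5 to 11 N for 0.4 s (((y of station_a in the frame of shaker below -0.05 m and contact force between anything else and tongue_a_c1 between 5.5 and 11 N) or (y of station_b in the frame of shaker below -0.05 m and contact force between anything else and tongue_b_c1 between 5.5 and 11 N) or (y of station_c in the frame of shaker below -0.05 m and contact force between anything else and tongue_c_c1 between 5.5 and 11 N))), for 0.4 s.
4. the flask ring is off its parking block (distance between ring and park above 0.06 m), for 0.1 s.
At the end, for the whole second after the job is handed in: The flask ring lies at rest and released over the stud of the tired tongue, its underside's centre within 6 mm of the stud's foot, and that tongue sags under it by more than 0.048 rad (a sound tongue sags less) (((distance between ring and stud_a below 0.006 m and angle between tongue_a's own z axis and vertical above 0.048 rad) or (distance between ring and stud_b below 0.006 m and angle between tongue_b's own z axis and vertical above 0.048 rad) or (distance between ring and stud_c below 0.006 m and angle between tongue_c's own z axis and vertical above 0.048 rad)) and linear speed of ring below 0.01 m/s); the robot touches nothing.
It fails at once if a tongue or its button is pressed with more than 15 N (contact force between anything else and tongue_a above 15 N or contact force between anything else and tongue_b above 15 N or contact force between anything else and tongue_c above 15 N).
It fails at once if a bystander is moved more than 30 mm (distance of any of vial, jar, tip_box, tube_rack, foam_block, wash_bottle, spatula from where it was at the start of the episode above 0.03 m).
It also fails if it takes over 72 s, if anything falls off the work surface, if the arm or the gripper's body presses on something with over 40 N, if the wrist force passes 120 N, or if a joint passes its speed limit or range.

ROBOT

A 6-joint arm with a two-finger parallel gripper is mounted at the origin on the work surface. World frame = base frame: x ahead of the robot, y to its left, z up, the work surface at z = 0. Lengths are in m, angles in degrees, forces in N, time in s.
With the tool pointing down it reaches from about 0.375 to 0.9 m from the base axis. Payload 3.1 kg.
Tool frame: the origin (TCP) lies at the very end of the fingers, on their centre line; the grasp point (between the pads) lies 19 mm behind it; x points along the fingers, y is the direction in which the jaws open and shut, and the axes are right-handed (so a half turn about x gives the same grasp; the last joint's range is limited). The gripper opens to 87 mm and grips with 3 to 60 N. Pads are 19 mm wide; open, the fingers measure 117 mm over their backs; the gripper's body (75 mm by 190 mm) begins 51 mm behind the grasp point.
Start: joints at [-87.519, 30.224, 82.088, -0, 67.689, -10.227], TCP at [0.138, -0.61, 0.223] pointing down, gripper open.
Joint ranges: [-176.69, 176.69], [-43.24, 126.21], [12.49, 139.97], [-82, 262], [0, 151.66], [-163.58, 163.58]. Speed limits (degrees/s): [159.86, 159.86, 180, 180, 180, 180].

INTERFACE

Orientations are given as a 3x3 rotation matrix whose columns are the frame's x, y, z axes.
In Python, from workcell import reach, move_l, move_j, grip, sleep, ik, sense, grab_frame, camera_model, Unreachable, sign_off, boxes_of, trace, pinpoint gives the robot as it stands. The module is installed in compiled form; this text tells all that it offers. Calls block until the motion is done:
- reach(position, orientation): joint-space move of the TCP to a pose.
- move_l(position, frame=None, velocity=0.15): straight line of the TCP; frame=None keeps the orientation; velocity is the mean speed in m/s.
- move_j(angles): joint-space move.
- grip(opening): finger opening in m; the grip force is fixed at half the most; returns when the fingers have stopped.
- sleep(seconds).
- ik(position, orientation): joint angles nearest the present ones, or None.
- sense(): the state.
- grab_frame(name): name is "side" or "top"; returns the picture (480x640x3 uint8, blue, green, red); there is no depth.
- camera_model(name): a dict with "vfov" (degrees; the focal length in pixels is half the picture's height over the tangent of half this angle, whatever the lens; pixels are square), "cx", "cy" (the principal point, pixels), "rvec" (rotation vector, rad) and "tvec" (3), from world to camera coordinates, as OpenCV has them. Camera axes: x right, y down, z forward; pixel columns grow to the right and rows downward; lengths in m; the calibration is good to about 2 mm. A picture is of the moment at which its call begins. camera_model takes no time and is no camera call.
A pose or a line that the arm cannot do raises Unreachable and nothing moves.
- sign_off(): hands the job in, once; it reports no verdict.
Trained networks look in the newest picture that a camera, given by its name, has taken for a name from the list of things; names that differ only in an ending like _2 or _b are one class to them, and where a whole thing is asked for, a point or a joint stands for the part that bears it (a point fixed in the world has none). Each returns a list of dicts, best first, with "confidence" (0 to 1); they miss things now and then, are a little off and sometimes report something else, mostly with a low value. They report only what shows in the picture. A call takes as long as a camera call. They do not tell look-alikes from the thing itself.
- boxes_of(target, camera): "centre" ([column, row] in pixels, amid what is visible of it).
- trace(target, camera): "pixels" (480x640 bool, what is visible of it) and "centre" ([column, row] in pixels, amid what is visible of it).
- pinpoint(target, camera): "centre" ([column, row] in pixels: a listed point, or the origin of a listed thing).
The state is a dict: "time_s": time; "q": joint angles; "qvel": joint speeds; "joint_efforts": joint torques, N m; "tcp_pos": TCP position; "orientation": TCP orientation; "force": force on the tool from outside, world axes, zero at the start; "ft_torque": the same for the moment, N m; "grip_width": finger opening in m.
Only numpy, scipy, OpenCV 4.12 (cv2) and the standard library are available. Lean on these libraries where they do the work, as an engineer would, in place of code of your own. Each camera call takes 0.05 s, during which the arm holds its last target. There are 200 camera calls.

## Working session

There is one attempt and no reset: what is moved stays moved. The work goes in short steps, each a Python script; the robot and the scene stay as the last script left them, time stands still between calls to the robot, and variables do not carry over. Pictures are saved under pics/ and viewed, about 8 in all and at most 12, crops included, and the job is handed in when it is done.

```bash
mkdir -p pics; python3 - <<'E'
from workcell import *
import cv2,numpy as np
s=sense();print({k:np.round(v,3).tolist() for k,v in s.items()})
for n in("side","top"):
    cv2.imwrite(f"pics/{n}0.png",grab_frame(n));print(n,camera_model(n))
    for t in["press_a","stud_a","park","ring","shaker"]:
        print(n,t,[(np.round(d["centre"],1).tolist(),round(d["confidence"],2)) for d in pinpoint(t,n)])
print(sense()["time_s"])
E
```

```text
{'time_s': 0.0, 'q': [-87.52, 30.278, 82.155, -0.002, 67.686, -10.228], 'qvel': [0.01, 0.083, 0.009, 0.014, 0.025, -0.081], 'joint_efforts': [-0.002, -44.005, -17.659, 0.063, 0.058, -0.0], 'tcp_pos': [0.137, -0.609, 0.222], 'orientation': [[-0.0, 0.22, -0.976], [0.002, -0.976, -0.22], [-1.0, -0.002, -0.0]], 'force': [0.155, -0.231, 0.376], 'ft_torque': [0.068, -0.03, -0.088], 'grip_width': 0.087}
side {'vfov': 46.32729256972872, 'cx': 319.8433673804416, 'cy': 236.24419088450549, 'rvec': array([ 0.13462722, -2.88585523,  1.13838247]), 'tvec': array([0.52060098, 0.09925625, 1.60166583])}
side press_a [([320.6, 258.7], 0.79), ([314.4, 205.0], 0.63), ([316.9, 231.8], 0.54), ([334.8, 204.3], 0.3)]
side stud_a [([306.1, 256.5], 0.76), ([301.8, 206.0], 0.68), ([313.8, 206.3], 0.68)]
side park [([407.6, 157.9], 0.84), ([394.8, 194.0], 0.74), ([350.9, 175.0], 0.55), ([334.8, 229.8], 0.48), ([254.3, 388.6], 0.46)]
side ring [([378.2, 182.0], 0.67), ([349.2, 175.7], 0.64), ([330.9, 206.5], 0.42)]
side shaker [([301.6, 162.7], 0.71), ([314.6, 258.7], 0.58)]
top {'vfov': 56.88146034220058, 'cx': 318.9037471544994, 'cy': 234.97600908462124, 'rvec': array([ 2.15925689, -2.18923829,  0.10426999]), 'tvec': array([-0.03609143,  0.50390013,  1.06453151])}
top press_a [([301.7, 219.3], 0.89), ([422.1, 141.4], 0.73), ([257.3, 227.7], 0.62)]
top stud_a [([295.1, 205.4], 0.92), ([337.7, 196.0], 0.76), ([255.9, 212.4], 0.67), ([259.5, 231.1], 0.23)]
top park [([445.8, 252.4], 0.97), ([495.1, 329.8], 0.76), ([416.5, 309.7], 0.55), ([306.8, 242.0], 0.17)]
top ring [([448.0, 287.8], 0.82), ([443.0, 251.4], 0.5)]
top shaker [([299.7, 223.8], 0.93)]
0.6
```

View pics/side0.png

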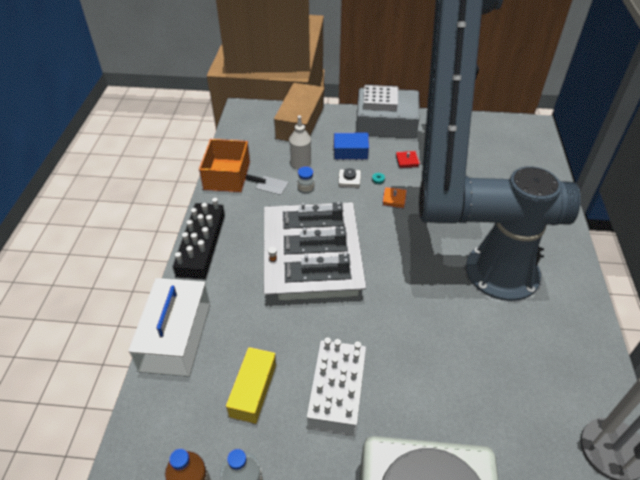

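View pics/top0.png

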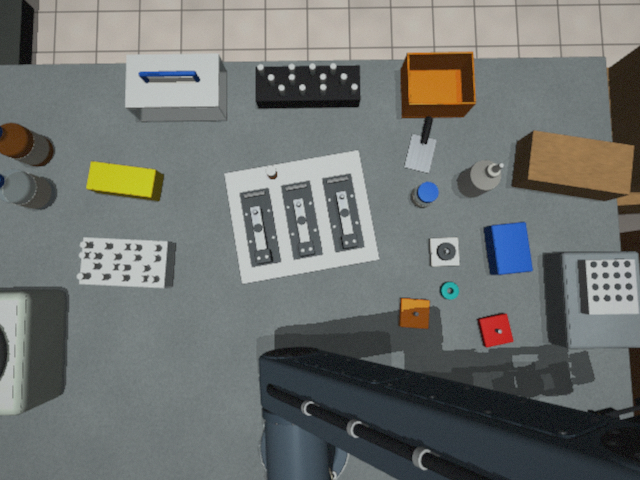

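The park block with the dark ring is at top (445,252) and side (349,177). The shaker's stations run left to right at top press points (257,228), (302,219) and about (344,211). The turquoise ring and the orange and red blocks are decoys. Next I'll fit poses and take close crops.

```bash
cat > h.py <<'E'
from workcell import *
import cv2,numpy as np
from scipy.optimize import least_squares
def proj(n,P):
    c=camera_model(n);f=240/np.tan(np.radians(c["vfov"]/2))
    K=np.array([[f,0,c["cx"]],[0,f,c["cy"]],[0,0,1]])
    return cv2.projectPoints(np.atleast_2d(np.array(P,float)),c["rvec"],c["tvec"],K,None)[0][:,0]
def tri(t,s):
    r=least_squares(lambda p:np.r_[proj("top",p)[0]-t,proj("side",p)[0]-s],[.6,0,.08]);return r.x,np.abs(r.fun).max()
def stn(p,i,kind): # p: x,y,yaw,z of press top ; i=1,0,-1 left..right
    lx={"press":-.007,"stud":.029}[kind];lz={"press":0,"stud":-.005}[kind]
    c,s=np.cos(p[2]),np.sin(p[2]);y=i*.1
    return [p[0]+c*lx-s*y,p[1]+s*lx+c*y,p[3]+lz]
E
python3 - <<'E'
from h import *
obs=[("top",0,"press",(301.7,219.3)),("top",1,"press",(257.3,227.7)),("top",0,"stud",(295.1,205.4)),("top",-1,"stud",(337.7,196)),("top",1,"stud",(255.9,212.4)),
("side",1,"press",(320.6,258.7)),("side",0,"press",(316.9,231.8)),("side",-1,"press",(314.4,205)),("side",1,"stud",(306.1,256.5)),("side",-1,"stud",(301.8,206))]
f=lambda p:np.concatenate([proj(n,stn(p,i,k))[0]-o for n,i,k,o in obs])
r=least_squares(f,[.6,0,0,.11],loss="soft_l1");print(r.x,np.round(f(r.x).reshape(-1,2),1).tolist())
np.save("p.npy",r.x)
print("park",tri((445.8,252.4),(350.9,175.)),"ring",tri((443,251.4),(349.2,175.7)))
for n,(x0,y0,w,h) in{"top":(215,140,175,150),"side":(255,160,125,140)}.items():
    im=grab_frame(n)
    for i in(1,0,-1):
        for k in("press","stud"):print(n,i,k,proj(n,stn(r.x,i,k))[0].round(1))
    c=cv2.resize(im[y0:y0+h,x0:x0+w],None,fx=4,fy=4,interpolation=cv2.INTER_CUBIC);cv2.imwrite(f"pics/{n}1.png",c)
t=cv2.resize(grab_frame("top")[225:280,415:475],None,fx=6,fy=6,interpolation=cv2.INTER_CUBIC)
s=cv2.resize(grab_frame("side")[150:205,320:380],None,fx=6,fy=6,interpolation=cv2.INTER_CUBIC)
cv2.imwrite("pics/park1.png",np.hstack([t,s]))
E
```

```text
[ 0.53742146 -0.00101023  0.17833721  0.11515726] [[-1.0, 0.1], [-0.2, 0.1], [2.7, -1.1], [3.3, 0.0], [-1.3, 0.2], [-0.5, -1.3], [0.2, -1.6], [-0.1, 0.3], [0.5, 3.1], [0.1, 1.3]]
park (array([ 0.45518572, -0.35376304,  0.02090088]), np.float64(0.6619410797844125)) ring (array([ 0.45861617, -0.34623433,  0.02375338]), np.float64(0.09920422350251101))
top 1 press [257.1 227.8]
top 1 stud [254.6 212.6]
top 0 press [300.7 219.4]
top 0 stud [297.8 204.3]
top -1 press [344.2 211.1]
top -1 stud [341. 196.]
side 1 press [320.1 257.4]
side 1 stud [306.6 259.6]
side 0 press [317.1 230.2]
side 0 stud [304.2 232.3]
side -1 press [314.3 205.3]
side -1 stud [301.9 207.3]
```

View pics/top1.png

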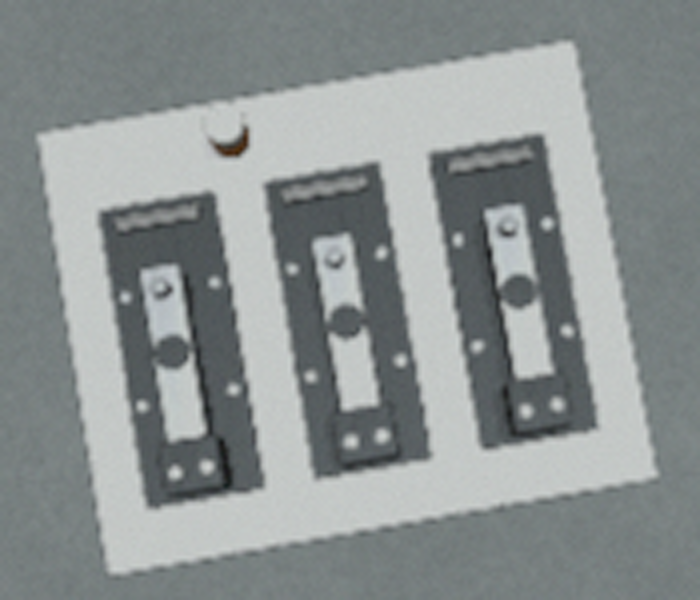

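View pics/side1.png

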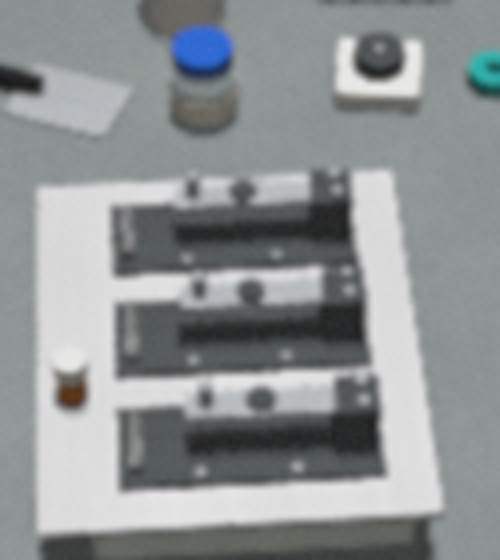

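View pics/park1.png

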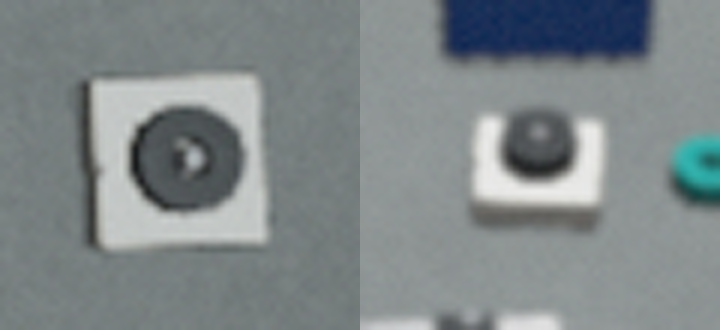

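```bash
python3 - <<'E'
from h import *
T=lambda u,v:((u+.5)/4-.5+215,(v+.5)/4-.5+140)
S=lambda u,v:((u+.5)/4-.5+255,(v+.5)/4-.5+160)
obs=[]
for i,a,b,c,d in[(1,(173,352),(161,289),(262,399),(206,397)),(0,(346,322),(334,258),(251,290),(200,289)),(-1,(518,291),(507,226),(243,190),(193,188))]:
    obs+=[("top",i,"press",0,T(*a)),("top",i,"stud",.02,T(*b)),("side",i,"press",0,S(*c)),("side",i,"stud",.01,S(*d))]
f=lambda p,:np.concatenate([proj(n,np.array(stn(p,i,k))+[0,0,dz])[0]-o for n,i,k,dz,o in obs])
for cams in(("top","side"),("top",)):
    g=lambda p:np.concatenate([proj(n,np.array(stn([*p[:3],p[3] if len(cams)>1 else .111],i,k))+[0,0,dz])[0]-o for n,i,k,dz,o in obs if n in cams])
    r=least_squares(g,[.6,0,0,.11],loss="soft_l1");print(r.x,np.round(g(r.x).reshape(-1,2),1).tolist())
    if len(cams)>1:np.save("p.npy",r.x)
t=np.array([(187.5)/6-.5+415,(158.5)/6-.5+225]);s=np.array([178.5/6-.5+320,132.5/6-.5+150])
print("ringtop",tri(t,s))
r=least_squares(lambda p:proj("top",[*p,.038])[0]-t,[.5,-.3]);print("top only z=.038",r.x)
r=least_squares(lambda p:proj("side",[*p,.038])[0]-s,[.5,-.3]);print("side only z=.038",r.x)
p=np.load("p.npy")
for i in(1,0,-1):print(i,np.round(stn(p,i,"press"),4),np.round(stn(p,i,"stud"),4))
R=lambda a:np.column_stack([[0,0,-1],[np.cos(a),np.sin(a),0],np.cross([0,0,-1],[np.cos(a),np.sin(a),0])])
for i in(1,0,-1):
  for a in (p[2]+np.pi/2,p[2]-np.pi/2,p[2]): 
    P=stn(p,i,"press");P[2]+=.1;q=ik(P,R(a));print(i,round(a,2),None if q is None else np.round(q,1).tolist())
for a in np.arange(-np.pi,np.pi,np.pi/4):q=ik([.455,-.349,.15],R(a));print(round(a,2),None if q is None else np.round(q,1).tolist())
E
```

```text
[ 0.53654047 -0.00178992  0.16361888  0.10648331] [[-0.1, 0.4], [-0.6, -0.3], [-0.2, 0.1], [0.3, 0.1], [0.0, 0.2], [0.0, -0.3], [0.1, 0.1], [-0.1, -0.2], [0.3, 0.3], [0.5, -0.0], [-0.2, 0.2], [-0.1, 0.0]]
[ 0.53595125 -0.00192155  0.1655866   0.11      ] [[-0.3, 0.5], [-0.9, -0.2], [0.0, 0.2], [-0.0, -0.4], [0.4, 0.1], [0.6, -0.2]]
ringtop (array([ 0.45896404, -0.34847488,  0.0394975 ]), np.float64(0.04212066832963046))
top only z=.038 [ 0.45912025 -0.34891122]
side only z=.038 [ 0.45887352 -0.35022542]
1 [0.5133 0.0957 0.1065] [0.5489 0.1016 0.1015]
0 [ 0.5296 -0.0029  0.1065] [0.5652 0.0029 0.1015]
-1 [ 0.5459 -0.1016  0.1065] [ 0.5814 -0.0957  0.1015]
1 1.73 [-1.7, 23.6, 97.8, -0.0, 58.7, -101.1]
1 -1.41 [-1.7, 23.6, 97.8, -0.0, 58.7, 78.9]
1 0.16 [-1.7, 23.6, 97.8, 0.0, 58.7, -11.1]
0 1.73 [-12.4, 24.1, 96.8, -0.0, 59.1, -111.8]
0 -1.41 [-12.4, 24.1, 96.8, -0.0, 59.1, 68.2]
0 0.16 [-12.4, 24.1, 96.8, 0.0, 59.1, -21.8]
-1 1.73 [-22.1, 26.0, 93.2, -0.0, 60.8, -121.4]
-1 -1.41 [-22.1, 26.0, 93.2, -0.0, 60.8, 58.6]
-1 0.16 [-22.1, 26.0, 93.2, 0.0, 60.8, -31.4]
-3.14 [-48.7, 31.7, 93.6, -0.0, 54.7, 131.3]
-2.36 [-48.7, 31.7, 93.6, -0.0, 54.7, 86.3]
-1.57 [-48.7, 31.7, 93.6, -0.0, 54.7, 41.3]
-0.79 [-48.7, 31.7, 93.6, -0.0, 54.7, -3.7]
0.0 [-48.7, 31.7, 93.6, -0.0, 54.7, -48.7]
0.79 [-48.7, 31.7, 93.6, -0.0, 54.7, -93.7]
1.57 [-48.7, 31.7, 93.6, -0.0, 54.7, -138.7]
2.36 None
```

```bash
cat >> h.py <<'E'
def R(a):
    y=np.array([np.cos(a),np.sin(a),0]);x=np.array([0,0,-1.]);return np.column_stack([x,y,np.cross(x,y)])
def fz(n=3):
    v=[]
    for _ in range(n): v.append(sense()["force"][2]);sleep(.02)
    return np.mean(v)
def press(i):
    p=np.load("p.npy");P=np.array(stn(p,i,"press"));A=R(p[2]-np.pi/2)
    s=sense()
    if s["tcp_pos"][2]<.14: raise SystemExit("low")
    reach([P[0],P[1],.16],A);move_l([P[0],P[1],.122],velocity=.08);sleep(.25)
    f0=fz(6);z=.122;log=[];f=0;st=.0015
    while z>.085:
        z-=st;move_l([P[0],P[1],z],velocity=.02);sleep(.04);f=fz()-f0
        log.append((round(float(sense()["tcp_pos"][2])*1e3,2),round(float(f),2)))
        if f>1:st=.0004 if f>5 else .0006
        if f>7.4 or f>12:break
    h=[]
    for _ in range(10):sleep(.1);h.append(round(float(fz(1)-f0),2))
    zz=float(sense()["tcp_pos"][2]);move_l([P[0],P[1],.16],velocity=.08)
    c=[l for l in log if l[1]>.8]
    print(i,"log",log,"hold",h,"z",round(zz*1e3,2),"slope",np.polyfit([a for a,_ in c],[b for _,b in c],1)[0] if len(c)>1 else None,"t",sense()["time_s"])
E
python3 - <<'E'
from h import *
s=sense();p=s["tcp_pos"];move_l([p[0],p[1],.32],velocity=.25)
grip(0);print(sense()["time_s"],sense()["grip_width"])
q=np.load("p.npy");P=stn(q,1,"press");reach([P[0],P[1],.28],R(q[2]-np.pi/2));print(sense()["time_s"])
press(1)
E
```

```text
2.8667 0.0001711593098137932
5.6833
1 log [(120.41, 0.58), (118.93, 0.09), (117.44, 0.32), (115.94, 0.15), (114.47, 0.27), (112.98, 0.42), (111.45, 0.31), (110.38, 4.48), (109.88, 6.56), (109.62, 7.21), (109.35, 8.44)] hold [9.56, 8.29, 8.52, 7.98, 8.08, 9.73, 7.84, 8.71, 8.27, 9.2] z 109.35 slope -3.762543833066172 t 12.925
```

```bash
python3 - <<'E'
from h import *
press(0);press(-1)
E
```

```text
0 log [(120.45, 0.35), (118.92, 0.56), (117.47, -0.12), (115.97, 0.27), (114.47, 0.73), (112.96, 0.44), (111.47, -0.1), (110.33, 4.0), (109.8, 6.09), (109.55, 6.84), (109.26, 7.51)] hold [8.65, 8.07, 7.63, 8.13, 8.52, 8.37, 8.05, 7.43, 8.54, 7.91] z 109.27 slope -3.3276168904708543 t 20.1
-1 log [(120.43, 0.71), (118.96, -0.02), (117.46, -0.1), (115.95, -0.38), (114.48, -0.25), (112.97, 0.06), (111.45, -0.86), (110.19, 1.32), (109.59, 2.25), (108.99, 3.94), (108.39, 3.86), (107.82, 5.09), (107.51, 5.92), (107.19, 6.16), (106.88, 6.68), (106.56, 7.65)] hold [7.07, 7.25, 6.85, 6.21, 7.01, 7.73, 7.35, 6.7, 7.32, 7.4] z 106.56 slope -1.651459934642719 t 29.0167
```

```bash
python3 - <<'E'
from h import *
p=np.load("p.npy");A=R(p[2]-np.pi/2);x,y=.459,-.349
print(sense()["force"].round(2) if hasattr(sense()["force"],"round") else sense()["force"])
s=sense()["tcp_pos"];move_l([s[0],s[1],.2],velocity=.2)
reach([x,y,.2],A);grip(.075);move_l([x,y,.06],velocity=.15)
f0=fz(5);move_l([x,y,.0235],velocity=.06);sleep(.1);print("df",fz(5)-f0,sense()["tcp_pos"])
grip(.03);print("w",sense()["grip_width"],sense()["time_s"])
move_l([x,y,.10],velocity=.08);sleep(.2);print("lift df",fz(6)-f0,sense()["grip_width"],sense()["tcp_pos"])
move_l([x,y,.17],velocity=.15)
P=stn(p,-1,"stud");reach([P[0],P[1],.17],A);sleep(.2)
t=grab_frame("top");sd=grab_frame("side");print(sense()["time_s"],sense()["tcp_pos"],sense()["grip_width"])
cv2.imwrite("pics/t2.png",t);cv2.imwrite("pics/s2.png",sd)
print(proj("top",[P[0],P[1],.167]),proj("side",[P[0],P[1],.167]))
T=cv2.resize(t[130:250,280:400],None,fx=3.3,fy=3.3,interpolation=cv2.INTER_CUBIC);S=cv2.resize(sd[130:250,240:360],None,fx=3.3,fy=3.3,interpolation=cv2.INTER_CUBIC)
cv2.imwrite("pics/c2.png",np.hstack([T,S]))
E
```

```text
[0.24 0.71 0.27]
df -0.5914975842766725 [ 0.45924227 -0.3492371   0.02388702]
w 0.042876132858489055 34.525
lift df -3.0605113069561556 0.04285013579547005 [ 0.45882569 -0.34884587  0.09957435]
37.9417 [ 0.58123636 -0.09693246  0.17002025] 0.043140667255717746
[[342.99150969 192.25146127]] [[302.25752198 192.47847978]]
```

View pics/c2.png

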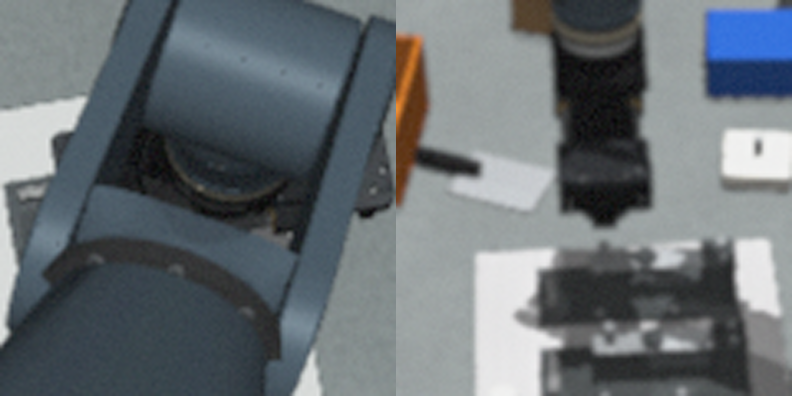

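```bash
python3 - <<'E'
from h import *
T=lambda u,v:((u+.5)/4-.5+215,(v+.5)/4-.5+140)
S=lambda u,v:((u+.5)/4-.5+255,(v+.5)/4-.5+160)
obs=[]
for i,a,b,c,d in[(1,(173,352),(161,289),(262,399),(206,397)),(0,(346,322),(334,258),(251,290),(200,289)),(-1,(518,291),(507,226),(243,190),(193,188))]:
    obs+=[("top",i,"press",0,T(*a)),("top",i,"stud",.02,T(*b)),("side",i,"press",0,S(*c)),("side",i,"stud",.01,S(*d))]
for cams in(("top","side"),("top",),("side",)):
    g=lambda p:np.concatenate([proj(n,np.array(stn([*p,.111],i,k))+[0,0,dz])[0]-o for n,i,k,dz,o in obs if n in cams])
    r=least_squares(g,[.6,0,0],loss="soft_l1");print(cams,r.x,np.round(g(r.x).reshape(-1,2),1).tolist(),stn([*r.x,.111],-1,"stud"))
# direct right stud only
def one(o,n,z):return least_squares(lambda p:proj(n,[*p,z])[0]-o,[.5,-.1]).x
print("R stud top",one(T(507,226),"top",.126),"side",one(S(193,188),"side",.116))
E
```

```text
('top', 'side') [ 0.53603152 -0.00077072  0.16316224] [[-0.8, 0.4], [-1.4, -0.4], [-0.0, -0.7], [0.4, -0.8], [-0.5, 0.2], [-0.5, -0.4], [0.2, -0.7], [-0.0, -1.1], [-0.1, 0.2], [0.2, -0.2], [-0.1, -0.7], [-0.0, -0.8]] [np.float64(0.5808902847882872), np.float64(-0.09473183676328792), 0.106]
('top',) [ 0.53595125 -0.00192155  0.1655873 ] [[-0.3, 0.5], [-0.9, -0.2], [0.0, 0.2], [-0.0, -0.4], [0.4, 0.1], [0.6, -0.2]] [np.float64(0.5810377388569216), np.float64(-0.09577360762290432), 0.106]
('side',) [0.53591447 0.00230403 0.16061867] [[-0.2, 0.1], [0.2, 0.1], [0.2, 0.1], [-0.1, -0.3], [-0.0, 0.0], [-0.0, -0.1]] [np.float64(0.5805340945597924), np.float64(-0.09177088432634041), 0.106]
R stud top [ 0.58053891 -0.09436311] side [ 0.58041768 -0.09130073]
```

```bash
python3 - <<'E'
from h import *
move_l([.5807,-.0942,.135],velocity=.08);sleep(.2)
sd=grab_frame("side");print(sense()["time_s"],sense()["tcp_pos"])
for z in(.1313,.126,.106):print(proj("side",[.5807,-.0942,z]))
c=cv2.resize(sd[170:225,275:345],None,fx=10,fy=10,interpolation=cv2.INTER_CUBIC);c=cv2.convertScaleAbs(c,alpha=1.8,beta=10);cv2.imwrite("pics/s3.png",c)
E
```

```text
38.7833 [ 0.58110938 -0.09432694  0.13557012]
[[302.76401523 202.06865404]]
[[302.80882477 203.41022036]]
[[302.97599547 208.41519448]]
```

View pics/s3.png

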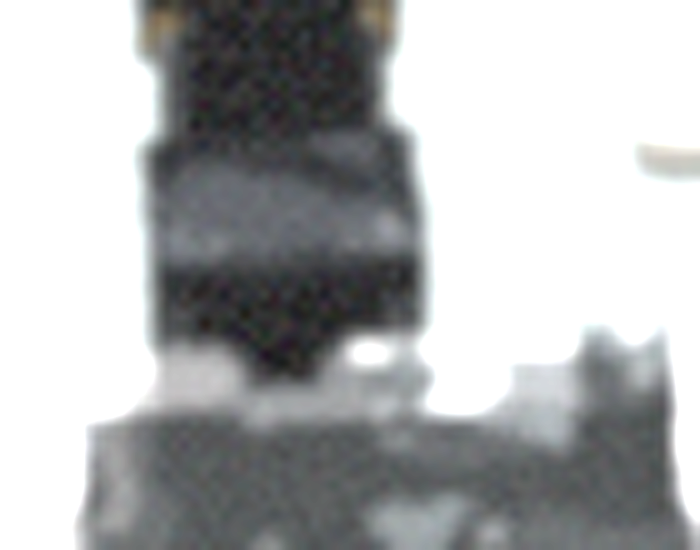

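```bash
cat >> h.py <<'E'
def down(x,y,z0,z1,f0,lim,st=.002):
    z=z0;log=[]
    while z>z1+1e-6:
        z-=st;move_l([x,y,z],velocity=.04);sleep(.04);F=np.mean([sense()["force"]]+[(sleep(.02),sense()["force"])[1] for _ in range(3)],0)-f0
        log.append((round(float(sense()["tcp_pos"][2])*1e3,1),*np.round(F,1).tolist()))
        if F[2]>lim or np.hypot(F[0],F[1])>8:break
    return z,log
E
python3 - <<'E'
from h import *
x,y=.5807,-.0942
f0=np.mean([(sleep(.03),sense()["force"])[1] for _ in range(8)],0);np.save("f0.npy",f0)
z,log=down(x,y,.135,.113,f0,2.5);print(f0,z,log,sense()["time_s"])
E
```

```text
[ 0.00591591  0.13586631 -2.43261222] 0.11299999999999999 [(132.9, -0.1, -0.1, -0.1), (131.0, -0.0, 0.2, 0.1), (128.9, 0.0, -0.4, -0.5), (127.0, -0.2, -0.3, -0.1), (124.9, 0.1, -0.1, -0.3), (123.0, 0.3, -0.1, -0.5), (120.9, 0.1, -0.4, -0.1), (119.0, -0.1, -0.1, 0.1), (117.0, 0.4, -0.3, -0.5), (114.9, 0.1, -0.4, -0.3), (113.0, 0.1, 0.1, 0.1)] 42.8083
```

```bash
python3 - <<'E'
from h import *
x,y=.5807,-.0942;f0=np.load("f0.npy")
z,log=down(x,y,.113,.104,f0,2.2,.0015);print(z,log)
grip(.056);sleep(.3);print("w",sense()["grip_width"],np.array(sense()["force"]).round(2),sense()["time_s"])
move_l([x,y,.16],velocity=.05)
p=np.load("p.npy");move_l([x-.0,y,.2],velocity=.2);reach([.40,-.30,.32],R(p[2]-np.pi/2));sleep(.3)
t=grab_frame("top");sd=grab_frame("side");print(sense()["time_s"])
T=cv2.resize(t[160:280,230:390],None,fx=4,fy=4,interpolation=cv2.INTER_CUBIC)
S=cv2.resize(sd[180:240,270:350],None,fx=8,fy=8,interpolation=cv2.INTER_CUBIC)
cv2.imwrite("pics/t4.png",T);cv2.imwrite("pics/s4.png",S);cv2.imwrite("pics/t4f.png",t)
E
```

```text
0.104 [(111.5, -0.3, -0.4, 0.2), (110.0, -0.3, -0.4, -0.4), (108.5, 0.0, -0.2, 0.1), (107.1, 0.4, -0.1, 1.0), (105.7, 0.5, 0.1, 1.7), (104.2, 1.4, 0.2, 3.5)]
w 0.05596879296929378 [ 0.64 -0.66  0.3 ] 45.7333
48.9
```

View pics/s4.png

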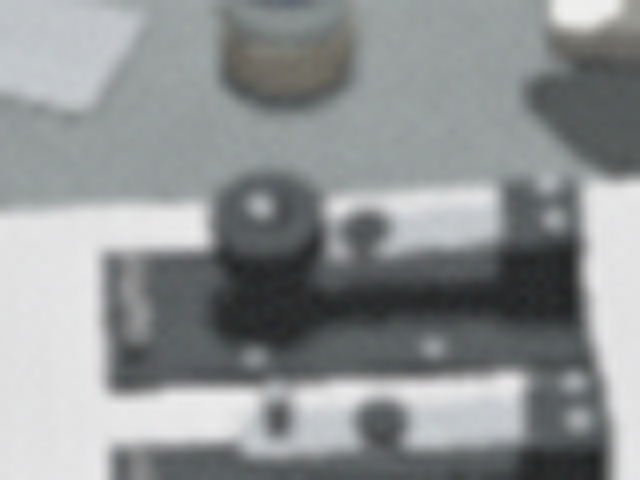

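View pics/t4.png

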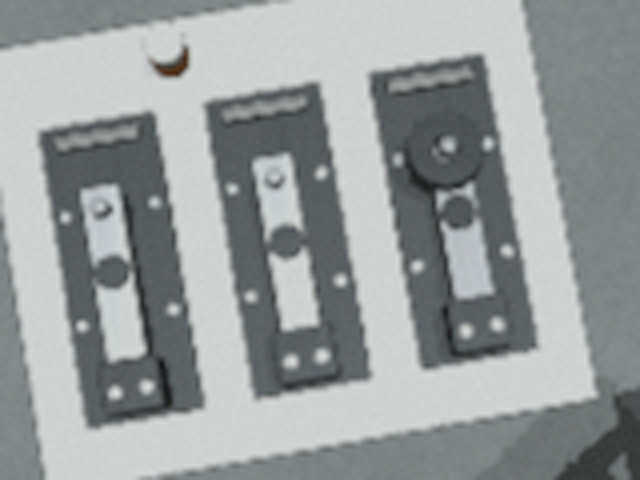

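The ring sits over the right tongue's stud. The stud top shows through the hole at side crop (262,205) and top crop (448,146), and the tongue is sagging. The vial and the other tongues haven't moved.

```bash
python3 - <<'E'
from workcell import *
sleep(.5);print(sense()["time_s"]);sign_off()
E
```

```text
49.4
the job is handed in; nothing more can be done
```

I pressed the three tongues left, middle, right, found the right one tired, and set the flask ring over its stud. I handed the job in at 49.4 s of the 72 s allowed. No verdict is reported, so the result rests on my own checks.

| Tongue | Held force for about 1 s | Travel | Stiffness |
|---|---|---|---|
| Left | 8–9.7 N | about 2 mm | 3.8 N/mm |
| Middle | 7.4–8.7 N | about 2 mm | 3.3 N/mm |
| Right (tired) | 6.2–7.7 N | about 5 mm | about 1.5 N/mm |

**Placing the ring:** I lifted the dark ring off the white block and lowered it over the right tongue's stud. I felt no resistance until it reached the tongue, and the vertical load on lowering was 3.5 N. Then I released it and backed off.

**Last images:** Both views show the ring over the stud, with the stud top visible in the hole and the tongue sagging. The other tongues and the vial were unmoved. I did not measure the final sag angle or the ring-to-stud distance.

**Disagreements:**
- The camera fit put the button tops about 4.5 mm too low (106.5 mm). Touch gave about 111 mm, as in the text, and I used that.
- The two cameras differed by about 3 mm on the stud's y position. The free descent over the stud settled it.
- The tired tongue measured 1.5 N/mm, somewhat stiffer than the 1.2 N/mm stated, but clearly apart from the other two.

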